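Fetch the lantern's spare battery pack from the right sliding-lid compartment

TASK

The lantern's spare battery pack is in the wooden compartment whose lid has the long bar grip. Slide open only that lid, leaving the other two shut, take the pack out and lay it down gently, the same way up, flat in the middle of the aluminium plate, without dropping it. The opened lid may stay open.

Things in the scene. Friction and masses are not known exactly. Their poses are not given: they have to be found in the camera images.
- bar_grip (a point): Grip of the bar-grip lid: an upright dark steel bar 60 mm long (y), 12 mm thick (x), 32 mm high, crosswise in the middle of the lid and moving with it. The point is on the bar's centre line, 20 mm above the lid's top face (which is 65 mm above the table) and 12 mm below the bar's top. x is the direction in which the lid slides open (roughly away from the robot); z is up.
- box_bar: The compartment under the bar-grip lid, fixed: wooden box 140 (x) by 100 (y) mm, inside 130 by 90 mm. Origin: centre of its underside, 8 mm above the table (on a plank). Inner floor 15 mm, side walls 66 mm, front and back walls 59 mm above the table. Three such boxes stand side by side along y, 102 mm apart, in any order; only the grips on their plywood lids differ.
- lid_bar (a joint): How far the lid with the bar grip is slid open, in m: 0 is closed, 0.13 the stop (fully open). It slides with about 1 N of friction and stays where it is left. It runs out over the far wall; the uncovered gap on the near side is as long as the joint value.
- lid_knob (a joint): How far the lid with the thick round knob (30 mm across, 32 mm high, same steel, mid-lid) is slid open, in m: 0 closed. To be left closed.
- lid_peg (a joint): How far the lid with the thin round peg (12 mm across, 32 mm high, same steel, mid-lid) is slid open, in m: 0 closed. To be left closed.
- pack_center (a point): Centre of the battery pack, a loose grey plastic block 32 (x) by 64 (y) by 36 mm high (z), 80 to 170 g, two small brass contacts on top. It stands on the floor of the compartment with the bar grip, within 8 mm of its middle, turned up to 7 degrees, centre 33 mm above the table; its 32 mm width lies roughly along the slide direction. Hidden until the lid is open.
- plate_top (a point): The centre of the upper face of a flat rectangular aluminium plate, 180 mm (x) by 160 mm (y) by 6 mm thick, fixed flat on the table to the right of the compartments; z is up, the upper face 6 mm above the table.
There are look-alikes about, which are no part of the job. Leave any blue look-alike of the part that bears plate_top alone.

How it is judged:
By the outcome, as a careful person would: the job done as asked, in the order asked, and still so for the second after the job is handed in, with the robot touching nothing.
It also fails if it takes over 54 s, if anything falls off the work surface, if the arm or the gripper's body presses on something with over 40 N, if the wrist force passes 120 N, or if a joint passes its speed limit or range.

ROBOT

A 7-joint arm with a two-finger parallel gripper is mounted at the origin on the work surface. World frame = base frame: x ahead of the robot, y to its left, z up, the work surface at z = 0. Lengths are in m, angles in degrees, forces in N, time in s.
With the tool pointing down it reaches from about 0.4 to 0.85 m from the base axis. Payload 4.5 kg.
Tool frame: the origin (TCP) lies at the very end of the fingers, on their centre line; the grasp point (between the pads) lies 19 mm behind it; x points along the fingers, y is the direction in which the jaws open and shut, and the axes are right-handed (so a half turn about x gives the same grasp; the last joint's range is limited). The gripper opens to 85 mm and grips with 20 to 120 N. Pads are 22 mm wide; open, the fingers measure 114 mm over their backs; the gripper's body (76 mm by 85 mm) begins 54 mm behind the grasp point. The pads swing forward as they close: fully open they stand 13 mm farther back than shut.
Start: joints at [75.447, 39.483, -11.15, 89.685, 9.013, 51.709, -12.324], TCP at [0.177, -0.599, 0.231] pointing down, gripper open.
Joint ranges: [-172.22, 172.22], [-26.19, 119.32], [-84.43, 86.54], [7.71, 146.69], [-57.33, 237.33], [2.42, 119.75], [-152.13, 152.13]. Speed limits (degrees/s): [147.25, 147.25, 180, 180, 180, 180, 180].

INTERFACE

Orientations are given as a 3x3 rotation matrix whose columns are the frame's x, y, z axes.
In Python, from bench import manip gives the robot as it stands. The module is installed in compiled form; this text tells all that it offers.
- The arm moves only by the shell command python3 -m inch 'ROWS' [FORCE]. ROWS is JSON, one flat list of numbers, 7 for each row, row after row: the shift along the tool's x, y, z in mm, then the turn, a rotation vector about the tool's x, y, z in degrees, then the opening, from 0 (shut) to 1 (fully open). In form: [tx, ty, tz, ax, ay, az, claw, tx, ty, tz, ax, ay, az, claw, ...]. A call has exactly 8 rows; each row shifts and turns the pose as measured when the row begins, along the tool's axes as they then stand; what a row does not reach is not made up. A row lasts 1/10 s, in which the tool goes at most 50 mm and 8.59 degrees, less where a joint would pass 70% of its speed; a pose out of reach is approached as far as the arm can. A call is refused whole if a number of a shift passes 50 or a number of a turn 8.59, either way. A call with a gripper value outside its range is refused whole. The fingers move at their own pace and stop on an object; FORCE is the grip in N (left out, the last holds). Time passes only in rows, so rows that do not move let the fingers close, or fill a call up. It gives the time, the measured TCP pose, the force and the opening at its end, in the units of the state.
- manip.sense(): the state, without advancing time (a new reading comes with each control period).
- manip.snapshot(name): name is "scene" or "top"; returns a dict with "color" (420x560x3 uint8, blue, green, red), "fx", "fy", "cx", "cy" (pixels), "dist_coeffs" ([k1, k2, p1, p2, k3] as OpenCV has them; the pictures are not rectified), "origin" and "attitude" of the camera in the world. Camera axes: x right, y down, z forward; pixel columns grow to the right and rows downward; lengths in m; the calibration is good to about 2 mm. A picture is of the moment at which its call begins. There is no depth.
- manip.hand_in(): hands the job in, once; it reports no verdict.
Trained networks look in a picture, given as the dict that the camera call returned (one of the last four; its "shot" number tells which), for a name from the list of things; names that differ only in an ending like _2 or _b are one class to them, and where a whole thing is asked for, a point or a joint stands for the part that bears it (a point fixed in the world has none). Each returns a list of dicts, best first, with "conf" (0 to 1); they miss things now and then, are a little off and sometimes report something else, mostly with a low value. They report only what shows in the picture. A call takes as long as a camera call. They do not tell look-alikes from the thing itself.
- manip.recognise(picture, label): "location" ([x, y, z] in m, in world coordinates, good to about 4 mm: the middle of the surface that is visible of it).
- manip.cut_out(picture, label): "region" (420x560 bool, what is visible of it).
The state is a dict: "time": time; "q": joint angles; "joint_vel": joint speeds; "tau": joint torques, N m; "tool_pos": TCP position; "eef_rot": TCP orientation; "contact_force": force on the tool from outside, world axes, zero at the start; "torque": the same for the moment, N m; "opening": finger opening in m.
Only numpy, scipy, OpenCV 4.12 (cv2) and the standard library are available. Lean on these libraries where they do the work, as an engineer would, in place of code of your own. Each camera call takes 0.05 s, during which the arm holds its last target.

## Working session

There is one attempt and no reset: what is moved stays moved. The work goes in short steps, Python scripts to look and compute and a shell command to move; the robot and the scene stay as the last step left them, time stands still between calls to the robot, and variables do not carry over. Pictures are saved under pics/ and viewed, and the job is handed in when it is done.

```bash
mkdir -p pics; cat > h.py <<'E'
import numpy as np, cv2
from bench import manip
def K(p): return np.array([[p["fx"],0,p["cx"]],[0,p["fy"],p["cy"]],[0,0,1.]])
def ray(p,uv,z):
    uv=np.array(uv,float).reshape(-1,1,2)
    n=cv2.undistortPoints(uv,K(p),np.array(p["dist_coeffs"],float)).reshape(-1,2)
    d=np.c_[n,np.ones(len(n))]@np.array(p["attitude"]).T
    o=np.array(p["origin"]); return o+d*((z-o[2])/d[:,2:])
def proj(p,X):
    R=np.array(p["attitude"]);X=np.array(X,float).reshape(-1,3)
    Xc=(X-np.array(p["origin"]))@R
    return cv2.projectPoints(Xc,np.zeros(3),np.zeros(3),K(p),np.array(p["dist_coeffs"],float))[0].reshape(-1,2)
E
python3 - <<'E'
from h import *
np.set_printoptions(precision=4,suppress=True)
s=manip.sense();print({k:np.round(v,3) for k,v in s.items()})
for n in("scene","top"):
    p=manip.snapshot(n);cv2.imwrite(f"pics/{n}1.png",p["color"]);print(n,p["origin"],np.array(p["attitude"]))
    for l in("bar_grip","box_bar","lid_bar","lid_knob","lid_peg","plate_top"):
        try:
            for r in manip.recognise(p,l): print(l,round(r["conf"],2),np.round(r["location"],3),proj(p,r["location"]).round())
        except Exception as e: print(l,e)
E
```

```text
{'time': np.float64(0.0), 'q': array([ 75.448,  39.535, -11.145,  89.747,   9.014,  51.709, -12.324]), 'joint_vel': array([ 0.127,  0.033,  0.08 ,  0.037, -0.03 , -0.065, -0.125]), 'tau': array([  0.001, -53.96 ,  -1.266, -15.854,   0.009,   0.01 ,  -0.   ]), 'tool_pos': array([ 0.177, -0.599,  0.23 ]), 'eef_rot': array([[-0.001,  0.284, -0.959],
       [ 0.002, -0.959, -0.284],
       [-1.   , -0.002,  0.   ]]), 'contact_force': array([-0.585,  0.315, -0.095]), 'torque': array([-0.006, -0.004,  0.005]), 'opening': np.float64(0.086)}
scene [ 1.431  -0.4275  1.0982] [[ 0.2738  0.73   -0.6263]
 [ 0.9618 -0.2118  0.1735]
 [-0.006  -0.6498 -0.7601]]
bar_grip 0.92 [0.502 0.069 0.068] [[340. 178.]]
box_bar 0.67 [0.524 0.071 0.068] [[343. 182.]]
lid_bar 0.77 [0.5   0.068 0.067] [[340. 178.]]
lid_knob 0.6 [ 0.521 -0.034  0.067] [[313. 188.]]
lid_peg 0.69 [0.478 0.173 0.064] [[366. 168.]]
plate_top 0.94 [ 0.454 -0.589  0.008] [[146. 221.]]
plate_top 0.76 [ 0.777 -0.104  0.006] [[318. 266.]]
plate_top 0.69 [ 0.46  -0.331  0.008] [[223. 206.]]
top [ 0.4348 -0.1945  1.3564] [[ 0.0252 -0.9919  0.1244]
 [-0.9995 -0.0224  0.0243]
 [-0.0214 -0.125  -0.9919]]
bar_grip 0.83 [0.495 0.07  0.065] [[189. 240.]]
box_bar 0.64 [0.492 0.071 0.069] [[188. 241.]]
lid_bar 0.65 [0.493 0.07  0.067] [[188. 241.]]
lid_knob 0.59 [ 0.513 -0.028  0.064] [[227. 234.]]
lid_peg 0.74 [0.474 0.168 0.064] [[152. 247.]]
plate_top 0.91 [ 0.766 -0.106  0.007] [[261. 144.]]
plate_top 0.8 [ 0.449 -0.592  0.   ] [[437. 264.]]
plate_top 0.73 [ 0.454 -0.33   0.006] [[341. 260.]]
```

View pics/scene1.png

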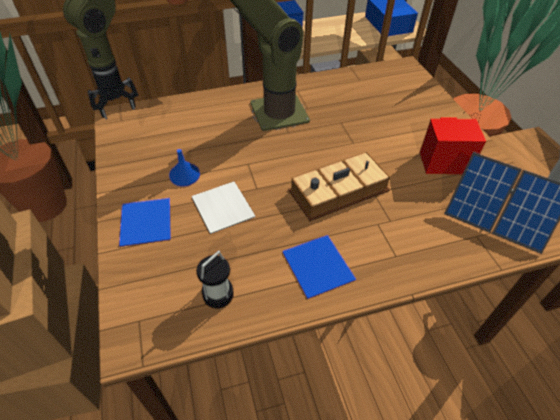

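View pics/top1.png

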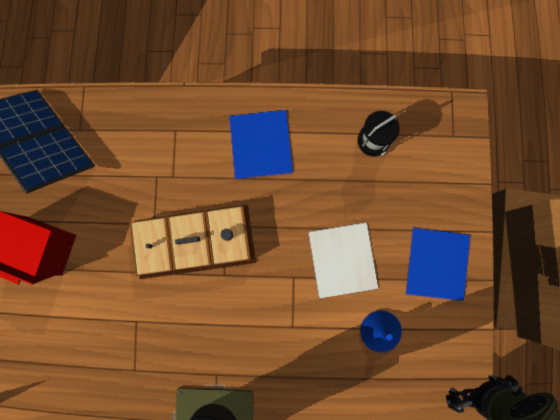

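The scene shows three compartments: knob at (315,184), bar at (341,174) and peg at (366,165). There are three plates: blue at (146,221), blue at (318,266) and silver-white at (223,206). The bar lid is the middle one, and the aluminium plate is the silver one because the blue plates are look-alikes. Next I'll confirm this in an enlarged crop and measure the poses.

```bash
python3 - <<'E'
from h import *
np.set_printoptions(precision=4,suppress=True)
ps={n:manip.snapshot(n) for n in("top","scene")}
p=ps["top"]
a=cv2.resize(p["color"][190:310,120:400],None,fx=2.8,fy=2.8,interpolation=cv2.INTER_CUBIC)
cv2.imwrite("pics/crop1.png",a)
def rect(p,m,z):
    c=max(cv2.findContours(m.astype(np.uint8),0,1)[0],key=cv2.contourArea).reshape(-1,2)
    X=ray(p,c,z)[:,:2]
    r=cv2.minAreaRect((X*1000).astype(np.float32)); return r
for n,p in ps.items():
    for l,z in(("bar_grip",.085),("lid_bar",.065),("lid_knob",.065),("lid_peg",.065),("plate_top",.006)):
        for r in manip.cut_out(p,l):
            print(n,l,round(r["conf"],2),int(r["region"].sum()),rect(p,r["region"],z))
    # dark bar pixels in lid
E
```

```text
top bar_grip 0.58 1714 ((493.5621032714844, 65.3248291015625), (134.55892944335938, 86.06155395507812), 9.434152603149414)
top lid_bar 0.95 1715 ((493.4385986328125, 70.43860626220703), (138.144775390625, 89.14111328125), 9.816261291503906)
top lid_knob 0.77 1716 ((512.0465698242188, -29.452842712402344), (136.8055419921875, 89.39143371582031), 8.053958892822266)
top lid_peg 0.62 1785 ((475.7126159667969, 169.76271057128906), (139.9633026123047, 89.70735168457031), 9.469167709350586)
top plate_top 0.97 3986 ((454.552490234375, -336.11029052734375), (183.14205932617188, 160.75453186035156), 10.370635986328125)
top plate_top 0.6 3583 ((767.8236083984375, -104.01991271972656), (180.20913696289062, 162.199462890625), 7.034432411193848)
scene bar_grip 0.65 818 ((514.2603759765625, 64.68975067138672), (141.16844177246094, 95.29327392578125), 10.276979446411133)
scene lid_bar 0.88 741 ((496.1377258300781, 75.18476867675781), (139.3658905029297, 89.31281280517578), 9.117138862609863)
scene lid_bar 0.31 1961 ((510.6519775390625, -337.09344482421875), (176.8477020263672, 154.18951416015625), 10.925427436828613)
scene lid_knob 0.91 791 ((516.3096313476562, -29.308292388916016), (140.67955017089844, 90.87256622314453), 11.318178176879883)
scene lid_peg 0.56 667 ((480.4122314453125, 173.27847290039062), (141.12677001953125, 85.03712463378906), 8.748553276062012)
scene plate_top 0.98 1863 ((458.0296630859375, -331.18133544921875), (182.88417053222656, 159.15548706054688), 10.477290153503418)
scene plate_top 0.77 2698 ((770.8506469726562, -103.29694366455078), (183.18321228027344, 161.2564697265625), 7.366392612457275)
scene plate_top 0.74 2033 ((452.41448974609375, -591.05224609375), (162.54164123535156, 182.18507385253906), 85.49465942382812)
```

View pics/crop1.png

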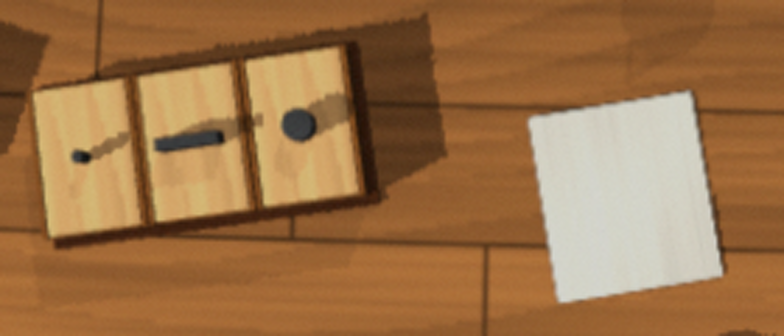

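The crop confirms it. The bar lid is the middle one (crop 189,140, which is top 187,240), with the peg to its left and the knob to its right, and the silver plate is at top (343,260). The lid yaw is about 10.2°, the bar is near (0.496, 0.071) and the plate near (0.456, -0.333). I'll swing over at the current height.

```bash
python3 -m inch '[0,-6,-37,-3.5,0,0,1,0,-6,-37,-3.5,0,0,1,0,-6,-37,-3.5,0,0,1,0,-6,-37,-3.5,0,0,1,0,-6,-37,-3.5,0,0,1,0,-6,-37,-3.5,0,0,1,0,-6,-37,-3.5,0,0,1,0,-6,-37,-3.5,0,0,1]' 30
```

```text
time: 2.1
tool_pos: [0.4127, -0.4177, 0.2297]
eef_rot: [[-0.003, 0.703, -0.711], [-0.007, -0.711, -0.703], [-1.0, 0.003, 0.007]]
contact_force: [0.5, -0.1, 0.0]
opening: 0.0852
```

```bash
python3 - <<'E'
from h import *
np.set_printoptions(precision=4,suppress=True)
for n,b in(("top",(225,260,170,208)),("scene",(165,182,330,352))):
    p=manip.snapshot(n);g=p["color"].max(2).astype(int)
    m=np.zeros_like(g);m[b[0]:b[1],b[2]:b[3]]=g[b[0]:b[1],b[2]:b[3]]<75
    v,u=np.nonzero(m);print(n,len(u),u.mean(),v.mean(),ray(p,[[u.mean(),v.mean()]],.088))
    q=proj(p,[[.496,.071,.085]]);print(q)
print(manip.sense()["q"])
E
```

```text
top 103 188.7378640776699 239.58252427184465 [[0.4948 0.065  0.088 ]]
[[186.6589 239.1253]]
scene 84 340.73809523809524 174.48809523809524 [[0.5048 0.067  0.088 ]]
[[340.761  173.1235]]
[ 50.4807  37.0476 -17.7687  96.5849  14.3221  48.4762 -18.2641]
```

```bash
python3 -m inch '[0,-7,-34,-3.5,0,0,1,0,-7,-34,-3.5,0,0,1,0,-7,-34,-3.5,0,0,1,0,-7,-34,-3.5,0,0,1,0,-7,-34,-3.5,0,0,1,0,-7,-34,-3.5,0,0,1,0,-7,-34,-3.5,0,0,1,0,-7,-34,-3.5,0,0,1]'
```

```text
time: 3.0
tool_pos: [0.5169, -0.1559, 0.2284]
eef_rot: [[0.002, 0.958, -0.286], [-0.01, -0.286, -0.958], [-1.0, 0.005, 0.009]]
contact_force: [0.8, 0.5, -0.3]
opening: 0.0857
```

```bash
python3 -m inch '[0,-6,-31,-3.5,0,0,1,0,-6,-31,-3.5,0,0,1,0,-6,-31,-3.5,0,0,1,0,-6,-31,-3.5,0,0,1,0,-6,-31,-3.5,0,0,1,0,-6,-31,-3.5,0,0,1,0,-6,-31,-3.5,0,0,1,0,0,0,0,0,0,1]'; cat >> h.py <<'E'
def togo(t,yaw=None):
    s=manip.sense();R=np.array(s["eef_rot"]);d=R.T@(np.array(t)-s["tool_pos"])*1000
    print("tool shift mm",d.round(1),"pos",np.round(s["tool_pos"],4),"F",np.round(s["contact_force"],1),"t",s["time"],"open",s["opening"])
    if yaw is not None:
        c,n=np.cos(np.radians(yaw)),np.sin(np.radians(yaw))
        Rt=np.array([[0,c,n*-1*-1],[0,n,-c],[-1,0,0]],float)
        Rt[:,2]=np.cross(Rt[:,0],Rt[:,1])
        print("rotvec deg",np.degrees(cv2.Rodrigues(R.T@Rt)[0].ravel()).round(2))
E
python3 -c "
from h import *
togo([.497,.069,.15],10.2)"
```

```text
time: 3.8
tool_pos: [0.4985, 0.0742, 0.2276]
eef_rot: [[0.008, 0.988, 0.157], [-0.007, 0.157, -0.988], [-1.0, 0.007, 0.008]]
contact_force: [-0.4, -0.2, 1.0]
opening: 0.0854
tool shift mm [77.6 -2.8  4.3] pos [0.4985 0.0742 0.2276] F [-0.4 -0.2  1. ] t 3.8 open 0.08535832939598423
rotvec deg [-1.15  0.47 -0.39]
```

```bash
python3 -m inch '[25,-1,2,-1.1,0.5,-0.4,1,25,-1,2,0,0,0,1,25,-1,0,0,0,0,1,25,0,0,0,0,0,1,20,0,0,0,0,0,1,15,0,0,0,0,0,1,8,0,0,0,0,0,1,0,0,0,0,0,0,1]'
python3 - <<'E'
from h import *
togo([.497,.069,.0715],10.2)
for n,b in(("top",(190,290,120,260)),("scene",(120,230,280,400))):
    p=manip.snapshot(n);cv2.imwrite(f"pics/{n}2.png",cv2.resize(p["color"][b[0]:b[1],b[2]:b[3]],None,fx=5,fy=5,interpolation=cv2.INTER_CUBIC))
E
```

```text
time: 4.6
tool_pos: [0.5022, 0.0631, 0.0809]
eef_rot: [[0.008, 0.986, 0.166], [-0.004, 0.166, -0.986], [-1.0, 0.007, 0.005]]
contact_force: [0.7, -0.1, 0.2]
opening: 0.0852
tool shift mm [ 9.4 -4.2 -6.7] pos [0.5022 0.0631 0.0809] F [ 0.7 -0.1  0.2] t 4.6 open 0.08524725554344983
rotvec deg [-0.63  0.28 -0.4 ]
```

View pics/scene2.png

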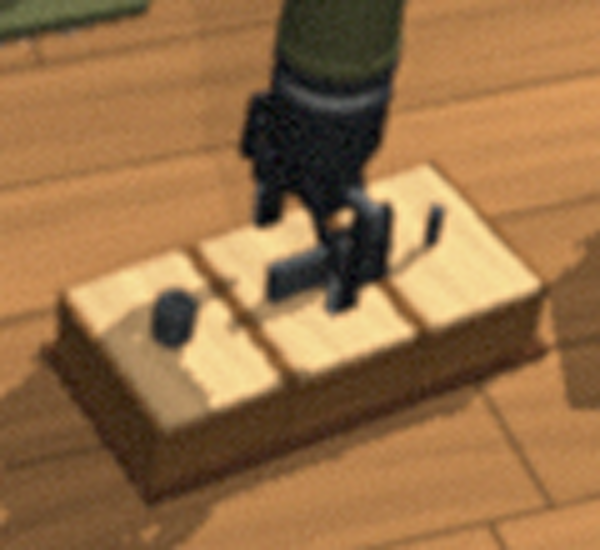

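The fingers straddle the bar, with the near finger hidden and the far fingertip at crop (340,300). I'll lower about 9 mm and close.

```bash
python3 -m inch '[5,-2,-3,-0.6,0.3,-0.4,1,4,-2,-3,0,0,0,1,0,0,0,0,0,0,0.5,0,0,0,0,0,0,0,0,0,0,0,0,0,0,0,0,0,0,0,0,0,0,0,0,0,0,0,0,0,0,0,0,0,0,0]' 30
python3 -c "
from h import *
togo([.497,.069,.0715],10.2)"
```

```text
time: 5.5
tool_pos: [0.4989, 0.0695, 0.0749]
eef_rot: [[0.005, 0.984, 0.176], [0.003, 0.176, -0.984], [-1.0, 0.006, -0.002]]
contact_force: [0.3, 0.5, 0.2]
opening: 0.0113
tool shift mm [ 3.4 -2.   0.2] pos [0.4989 0.0695 0.0749] F [0.3 0.5 0.2] t 5.5 open 0.011301780502890161
rotvec deg [-0.05 -0.1  -0.33]
```

Gripped at 11.3 mm. Now slide it open along tool +y.

```bash
python3 -m inch '[2,5,0,0,0,0,0,0,12,0,0,0,0,0,0,12,0,0,0,0,0,0,12,0,0,0,0,0,0,12,0,0,0,0,0,0,12,0,0,0,0,0,0,5,0,0,0,0,0,0,0,0,0,0,0,0]'
python3 -c "
from h import *
togo([.499+.13*.9842,.0695+.13*.177,.0735],10.2)"
```

```text
time: 6.3
tool_pos: [0.5675, 0.0813, 0.0749]
eef_rot: [[0.001, 0.985, 0.173], [0.0, 0.173, -0.985], [-1.0, 0.001, -0.0]]
contact_force: [0.7, -0.2, 0.2]
opening: 0.0113
tool shift mm [ 1.5 60.5 -0.8] pos [0.5675 0.0813 0.0749] F [ 0.7 -0.2  0.2] t 6.3 open 0.011314081146522865
rotvec deg [-0.25 -0.02 -0.07]
```

```bash
python3 -m inch '[0,10,0,0,0,0,0,0,12,0,0,0,0,0,0,12,0,0,0,0,0,0,12,0,0,0,0,0,0,8,0,0,0,0,0,0,3,0,0,0,0,0,0,1,0,0,0,0,0,0,0,0,0,0,0,0]'
python3 - <<'E'
from h import *
togo([.499+.13*.9842,.0695+.13*.177,.0735],10.2)
for n,b in(("top",(170,290,120,260)),("scene",(120,240,270,410))):
    p=manip.snapshot(n);cv2.imwrite(f"pics/{n}3.png",cv2.resize(p["color"][b[0]:b[1],b[2]:b[3]],None,fx=4,fy=4,interpolation=cv2.INTER_CUBIC))
E
```

```text
time: 7.1
tool_pos: [0.6215, 0.0905, 0.0749]
eef_rot: [[-0.004, 0.985, 0.174], [-0.002, 0.174, -0.985], [-1.0, -0.004, 0.001]]
contact_force: [0.3, -0.3, 0.6]
opening: 0.0112
tool shift mm [ 1.4  5.7 -1. ] pos [0.6215 0.0905 0.0749] F [ 0.3 -0.3  0.6] t 7.1 open 0.011153702568659081
rotvec deg [-0.18  0.08  0.25]
```

View pics/scene3.png

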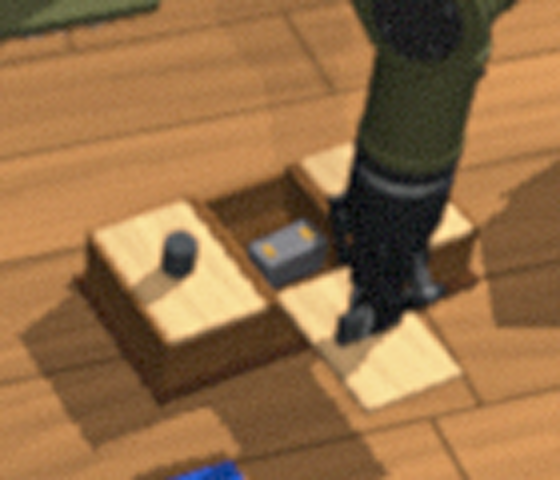

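View pics/top3.png

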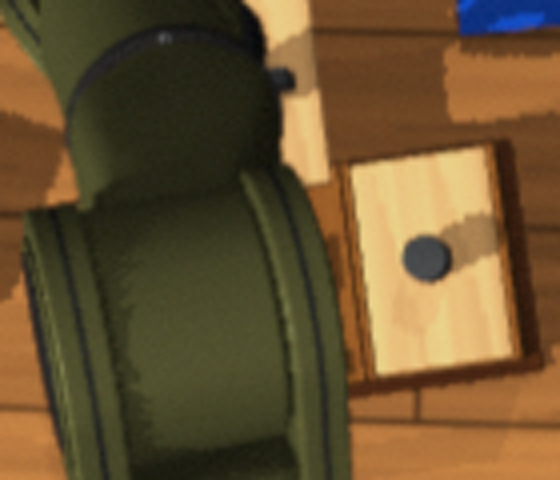

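The lid is open about 124 mm and the pack shows at scene crop (287,250), which is (342,182) in the full image. I'll slide a few mm more, release and rise.

```bash
python3 -m inch '[0,3,0,0,0,0,0,0,2,0,0,0,0,0,0,0,0,0,0,0,0.6,0,0,0,0,0,0,0.7,0,0,0,0,0,0,0.7,-20,0,0,0,0,0,0.7,-45,0,0,0,0,0,0.7,-45,0,0,0,0,0,0.7]'
python3 - <<'E'
from h import *
togo([.499,.0695,.16],10.2)
np.set_printoptions(precision=4,suppress=True)
p=manip.snapshot("scene");b=(120,240,270,410);cv2.imwrite("pics/scene4.png",cv2.resize(p["color"][b[0]:b[1],b[2]:b[3]],None,fx=5,fy=5,interpolation=cv2.INTER_CUBIC))
for l in("pack_center","lid_bar","bar_grip"):
    for r in manip.recognise(p,l): print(l,r["conf"],np.round(r["location"],4))
    for r in manip.cut_out(p,l): print(l,r["conf"],r["region"].sum(),np.argwhere(r["region"]).mean(0))
E
```

```text
time: 8.0
tool_pos: [0.6189, 0.0893, 0.1799]
eef_rot: [[-0.028, 0.984, 0.177], [-0.01, 0.177, -0.984], [-1.0, -0.029, 0.005]]
contact_force: [0.2, 0.3, 0.5]
opening: 0.0594
tool shift mm [  23.4 -120.9   -1.9] pos [0.6189 0.0893 0.1799] F [0.2 0.3 0.5] t 8.0 open 0.059448004242319635
rotvec deg [0.01 0.28 1.67]
pack_center 0.69 [0.5047 0.074  0.0512]
pack_center 0.78 203 [183.0197 342.0887]
lid_bar 0.93 [0.628  0.0897 0.0674]
lid_bar 0.9 939 [203.6017 361.8147]
bar_grip 0.69 [0.6289 0.0886 0.0671]
bar_grip 0.68 886 [203.5293 361.8533]
```

View pics/scene4.png

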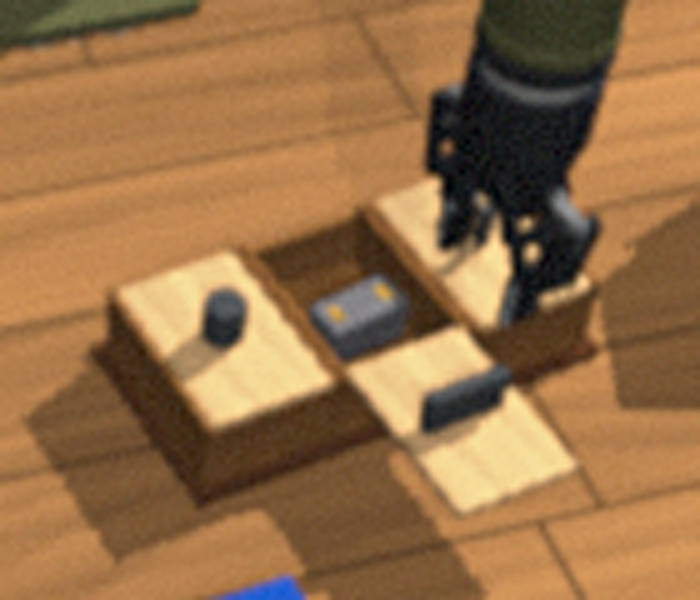

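```bash
python3 - <<'E'
from h import *
np.set_printoptions(precision=4,suppress=True)
p=manip.snapshot("scene");r=manip.cut_out(p,"pack_center")[0]["region"]
im=p["color"].astype(int)
# brass contacts: red-blue large inside
m=r&((im[...,2]-im[...,0])>40)
n,lab,st,ce=cv2.connectedComponentsWithStats(m.astype(np.uint8))
print(st,ce)
X=[ray(p,[c],.051)[0] for c,s in zip(ce,st) if s[4]<60]; print(np.array(X))
c2=np.array([[338,312],[384,293]])/5+[270,120]-.4
X=ray(p,c2,.051);print(X,X.mean(0),np.degrees(np.arctan2(-(X[1]-X[0])[0],(X[1]-X[0])[1])))
# model overlay fit: silhouette of block
from scipy.optimize import minimize
def sil(x):
    a=np.radians(x[2]);c,s=np.cos(a),np.sin(a)
    P=[[x[0]+c*i*16-s*j*32,x[1]+s*i*16+c*j*32,z] for i in(-1,1) for j in(-1,1) for z in(15,51)]
    q=proj(p,np.array(P)/1000); h=cv2.convexHull(((q-[300,150])*8).astype(np.float32))
    M=np.zeros((560,720),np.uint8);cv2.fillConvexPoly(M,np.round(h).astype(np.int32),1);return M
R=cv2.resize(r[150:220,300:390].astype(np.uint8),None,fx=8,fy=8,interpolation=0)
f=lambda x:(sil(x)!=R).sum()
best=min((minimize(f,[x,y,a],method="Nelder-Mead",options=dict(initial_simplex=[[x,y,a],[x+8,y,a],[x,y+8,a],[x,y,a+6]])) for x in(495,505) for y in(65,75) for a in(3,10,17)),key=lambda o:o.fun)
print(best.x,best.fun,R.sum())
E
```

```text
[[     0      0    560    420 235180]
 [   345    177      4      3     10]
 [   336    181      3      4      9]
 [   335    188      1      1      1]] [[279.4947 209.5025]
 [346.5    178.    ]
 [336.8889 182.3333]
 [335.     188.    ]]
[[0.4924 0.0977 0.051 ]
 [0.5026 0.0585 0.051 ]
 [0.5257 0.0426 0.051 ]]
[[0.5014 0.0601 0.051 ]
 [0.4932 0.097  0.051 ]] [0.4973 0.0785 0.051 ] 12.546566290581081
[496.1111  82.4074  25.4444] 3985.0 13184
```

```bash
python3 -m inch '[0,-35,0,-0.8,0.1,0.5,0.7,0,-35,0,-0.8,0.1,0.5,0.7,0,-30,0,-0.8,0,0.4,0.7,0,-16,0,-0.8,0,0.3,0.7,20,-4,0,0,0,0,0.7,20,0,0,0,0,0,0.7,0,0,0,0,0,0,0.7,0,0,0,0,0,0,0.7]'
python3 - <<'E'
from h import *
togo([.498,.077,.021],13.5)
E
```

```text
time: 9.25
tool_pos: [0.4931, 0.0645, 0.1339]
eef_rot: [[-0.008, 0.972, 0.235], [-0.001, 0.235, -0.972], [-1.0, -0.008, -0.001]]
contact_force: [0.0, 0.6, 1.1]
opening: 0.06
tool shift mm [112.8   8.6 -10.8] pos [0.4931 0.0645 0.1339] F [0.  0.6 1.1] t 9.25 open 0.05998556727303881
rotvec deg [ 0.07 -0.08  0.48]
```

```bash
python3 -m inch '[5,4,-5,0,0,0.5,0.65,10,3,-4,0,0,0,0.65,15,2,-2,0,0,0,0.65,15,0,0,0,0,0,0.65,12,0,0,0,0,0,0.65,5,0,0,0,0,0,0.65,0,0,0,0,0,0,0.65,0,0,0,0,0,0,0.65]'
python3 - <<'E'
from h import *
togo([.498,.077,.021],13.5)
p=manip.snapshot("scene");b=(120,240,270,410);cv2.imwrite("pics/scene5.png",cv2.resize(p["color"][b[0]:b[1],b[2]:b[3]],None,fx=5,fy=5,interpolation=cv2.INTER_CUBIC))
E
```

```text
time: 10.05
tool_pos: [0.5046, 0.0833, 0.0699]
eef_rot: [[0.009, 0.972, 0.237], [0.007, 0.236, -0.972], [-1.0, 0.01, -0.004]]
contact_force: [1.1, -0.3, -0.2]
opening: 0.0555
tool shift mm [48.8 -8.4  4.8] pos [0.5046 0.0833 0.0699] F [ 1.1 -0.3 -0.2] t 10.05 open 0.055500170722192474
rotvec deg [ 0.18 -0.25 -0.58]
```

View pics/scene5.png

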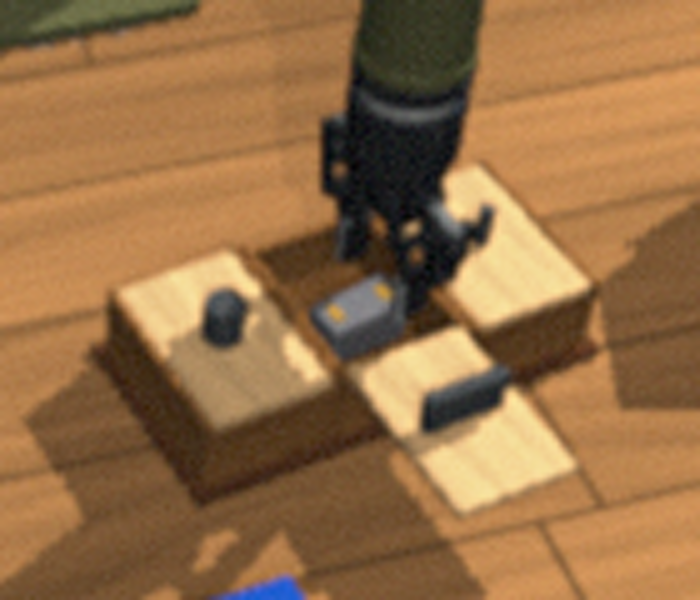

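```bash
python3 - <<'E'
from h import *
np.set_printoptions(precision=1,suppress=True)
s=manip.sense();R=np.array(s["eef_rot"]);t=np.array(s["tool_pos"])
p=manip.snapshot("scene");b=(120,240,270,410)
im=cv2.resize(p["color"][b[0]:b[1],b[2]:b[3]],None,fx=5,fy=5,interpolation=cv2.INTER_CUBIC)
def dr(X,col):
    for q in proj(p,X): cv2.circle(im,tuple(int(v) for v in ((q-[270,120])*5+2)),3,col,-1)
# pads tips: +-opening/2 along y, +-11 along z, set back ~8mm
o=s["opening"]/2
for bk in(.008,):
    dr([t+R@np.array([-bk,i*o,j*.011]) for i in(-1,1) for j in(-1,1)],(0,0,255))
a=np.radians(13.5);c,sn=np.cos(a),np.sin(a)
dr([[.498+c*i*.016-sn*j*.032,.077+sn*i*.016+c*j*.032,z] for i in(-1,1) for j in(-1,1) for z in(.051,)],(0,255,0))
cv2.imwrite("pics/ov6.png",im)
E
```

```text
(no output)
```

View pics/ov6.png

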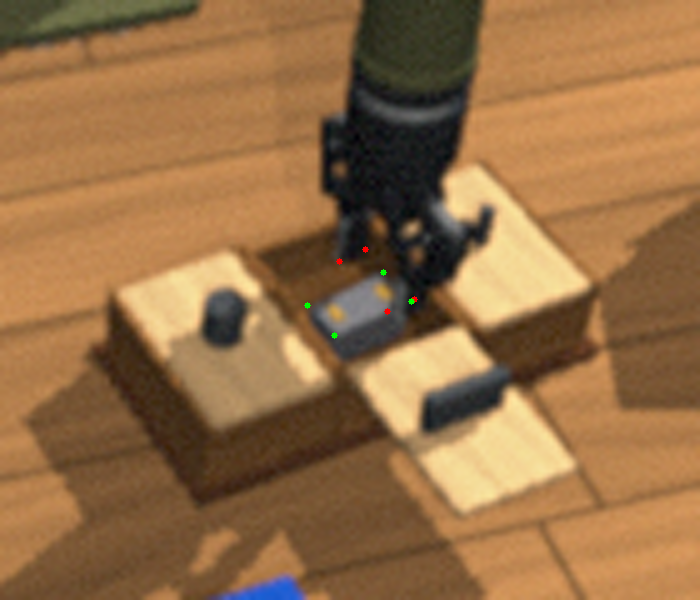

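```bash
python3 -m inch '[0,-4,2,0,-0.2,-0.4,0.7,0,-3,2,0,0,0,0.7,0,-1,1,0,0,0,0.7,0,0,0,0,0,0,0.7,0,0,0,0,0,0,0.7,5,0,0,0,0,0,0.7,3,0,0,0,0,0,0.7,0,0,0,0,0,0,0.7]'
python3 - <<'E'
from h import *
togo([.498,.077,.021],13.5)
E
```

```text
time: 10.95
tool_pos: [0.4985, 0.0755, 0.0628]
eef_rot: [[0.005, 0.972, 0.235], [0.002, 0.235, -0.972], [-1.0, 0.006, -0.001]]
contact_force: [0.1, -0.6, 0.3]
opening: 0.0598
tool shift mm [41.8 -0.3 -1.6] pos [0.4985 0.0755 0.0628] F [ 0.1 -0.6  0.3] t 10.95 open 0.05975783690085553
rotvec deg [ 0.09 -0.04 -0.33]
```

```bash
python3 -m inch '[5,0,-1,0,0,-0.3,0.7,7,0,0,0,0,0,0.7,7,0,0,0,0,0,0.7,7,0,0,0,0,0,0.7,7,0,0,0,0,0,0.7,5,0,0,0,0,0,0.7,0,0,0,0,0,0,0.7,0,0,0,0,0,0,0.7]'
python3 - <<'E'
from h import *
togo([.498,.077,.021],13.5)
p=manip.snapshot("scene");b=(120,240,270,410);cv2.imwrite("pics/scene7.png",cv2.resize(p["color"][b[0]:b[1],b[2]:b[3]],None,fx=5,fy=5,interpolation=cv2.INTER_CUBIC))
E
```

```text
time: 11.75
tool_pos: [0.4977, 0.0769, 0.0203]
eef_rot: [[-0.002, 0.972, 0.236], [0.0, 0.236, -0.972], [-1.0, -0.002, -0.001]]
contact_force: [-0.8, -0.7, 0.7]
opening: 0.0598
tool shift mm [-0.7  0.3 -0. ] pos [0.4977 0.0769 0.0203] F [-0.8 -0.7  0.7] t 11.75 open 0.059789633086192624
rotvec deg [ 0.15 -0.04  0.1 ]
```

View pics/scene7.png

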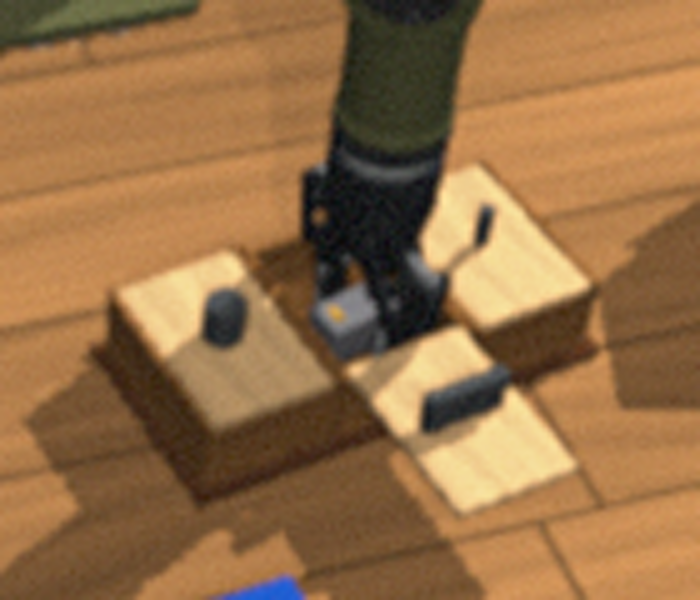

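The pads straddle the pack at crop (345,320), but the fingers look a few mm too far towards +y. I'll shift 5 mm towards -y and close.

```bash
python3 -m inch '[0,0,3,0,0,0,0.7,0,0,2,0,0,0,0.7,0,0,0,0,0,0,0.6,0,0,0,0,0,0,0.45,0,0,0,0,0,0,0.3,0,0,0,0,0,0,0.1,0,0,0,0,0,0,0,0,0,0,0,0,0,0]' 45
python3 - <<'E'
from h import *
togo([.498,.077,.021],13.5)
E
```

```text
time: 12.6
tool_pos: [0.4996, 0.0713, 0.0215]
eef_rot: [[0.0, 0.972, 0.235], [0.001, 0.235, -0.972], [-1.0, 0.0, -0.001]]
contact_force: [0.6, -0.2, -0.3]
opening: 0.0316
tool shift mm [ 0.5 -0.3 -5.9] pos [0.4996 0.0713 0.0215] F [ 0.6 -0.2 -0.3] t 12.6 open 0.03164912412707498
rotvec deg [ 0.1  -0.04 -0.01]
```

Held at 31.6 mm, as expected. Lift slowly, then look.

```bash
python3 -m inch '[-5,0,0,0,0,0,0,-10,0,0,0,0,0,0,-15,0,0,0,0,0,0,-18,0,0,0,0,0,0,-20,0,0,0,0,0,0,-20,0,0,0,0,0,0,-20,0,0,0,0,0,0,-15,0,0,0,0,0,0]'
python3 - <<'E'
from h import *
togo([.456,-.333,.15],10.4)
p=manip.snapshot("scene");b=(100,220,270,410);cv2.imwrite("pics/scene8.png",cv2.resize(p["color"][b[0]:b[1],b[2]:b[3]],None,fx=5,fy=5,interpolation=cv2.INTER_CUBIC))
E
```

```text
time: 13.4
tool_pos: [0.4974, 0.0706, 0.1517]
eef_rot: [[-0.004, 0.972, 0.237], [-0.001, 0.237, -0.972], [-1.0, -0.004, 0.0]]
contact_force: [0.1, 0.1, -1.7]
opening: 0.0314
tool shift mm [   2.4 -135.8  382.3] pos [0.4974 0.0706 0.1517] F [ 0.1  0.1 -1.7] t 13.4 open 0.03144716536961557
rotvec deg [3.3  0.03 0.25]
```

View pics/scene8.png

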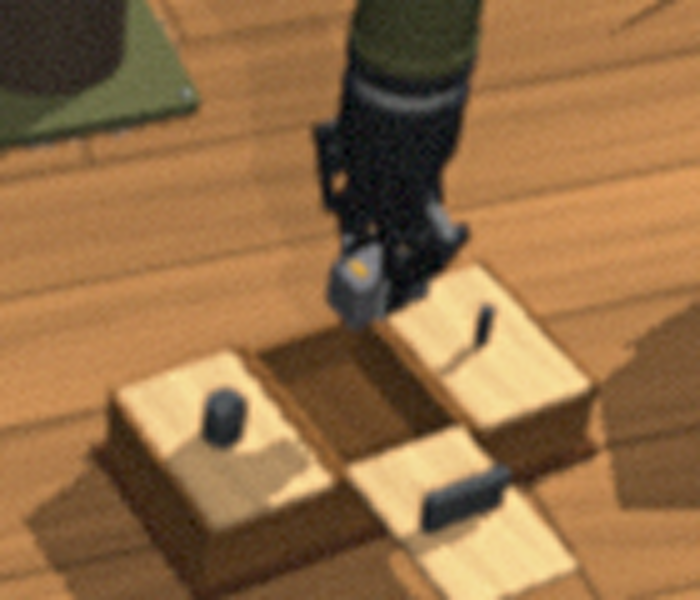

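The pack is gripped (crop 360,290), the compartment is empty, and the other lids are shut. Carry it to the plate.

```bash
python3 -m inch '[0,-4,10,0.4,0,0,0,0,-7,20,0.4,0,0,0,0,-10,28,0.4,0,0,0,0,-10,28,0.4,0,0,0,0,-10,28,0.4,0,0,0,0,-10,28,0.4,0,0,0,0,-10,28,0.4,0,0,0,0,-10,28,0.4,0,0,0]'
python3 - <<'E'
from h import *
togo([.456,-.333,.10],10.4)
E
```

```text
time: 14.25
tool_pos: [0.4654, -0.1457, 0.1513]
eef_rot: [[-0.006, 0.983, 0.185], [-0.0, 0.185, -0.983], [-1.0, -0.006, -0.001]]
contact_force: [0.7, 0.5, -1.6]
opening: 0.0316
tool shift mm [ 51.4 -43.6 182.3] pos [ 0.4654 -0.1457  0.1513] F [ 0.7  0.5 -1.6] t 14.25 open 0.03162729571416805
rotvec deg [ 0.27 -0.06  0.35]
```

```bash
python3 -m inch '[0,-8,28,0.3,0,0.3,0,0,-8,28,0,0,0,0,0,-7,28,0,0,0,0,0,-6,26,0,0,0,0,5,-5,18,0,0,0,0,10,-3,10,0,0,0,0,10,0,5,0,0,0,0,0,0,0,0,0,0,0]'
python3 - <<'E'
from h import *
togo([.456,-.333,.0135],10.4)
np.set_printoptions(precision=4,suppress=True)
s=manip.sense()
for n,b in(("top",(180,320,260,420)),("scene",(120,260,150,310))):
    p=manip.snapshot(n);im=p["color"][b[0]:b[1],b[2]:b[3]]
    cv2.imwrite(f"pics/{n}9.png",cv2.resize(im,None,fx=4,fy=4,interpolation=cv2.INTER_CUBIC))
    for r in manip.cut_out(p,"plate_top"): print(n,r["conf"],np.argwhere(r["region"]).mean(0))
    for r in manip.recognise(p,"pack_center"): print(n,r["conf"],np.round(r["location"],4))
E
```

```text
time: 15.05
tool_pos: [0.4399, -0.3089, 0.1185]
eef_rot: [[-0.019, 0.986, 0.165], [-0.0, 0.165, -0.986], [-1.0, -0.018, -0.003]]
contact_force: [-0.6, 1.3, -0.9]
opening: 0.0313
tool shift mm [104.7  13.8  26.7] pos [ 0.4399 -0.3089  0.1185] F [-0.6  1.3 -0.9] t 15.05 open 0.03129265312361539
rotvec deg [-0.91 -0.16  1.05]
top 0.8 [250.8976 330.5453]
top 0.77 [263.7224 437.4499]
top 0.37 [ 0.4338 -0.2747  0.1479]
scene 0.75 [221.8016 144.8615]
scene 0.68 [206.6661 222.5148]
scene 0.67 [265.9566 317.9618]
scene 0.63 [ 0.4538 -0.3186  0.1402]
```

View pics/scene9.png

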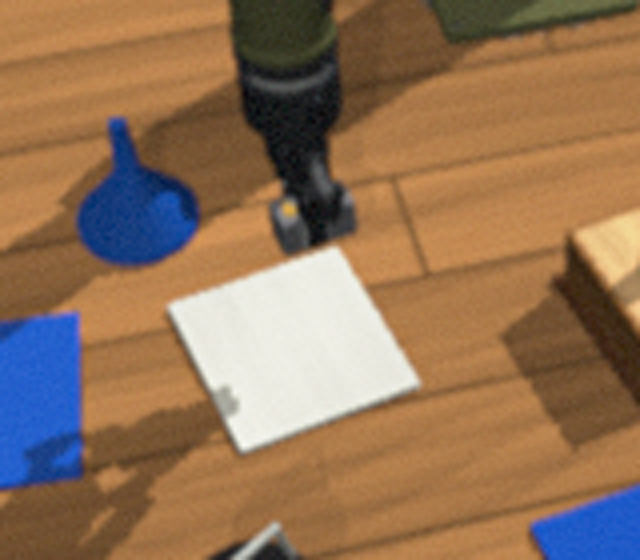

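View pics/top9.png

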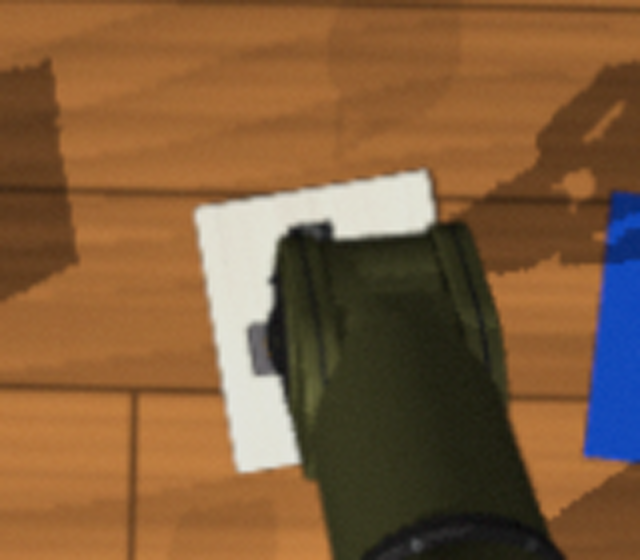

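The pack is level in the jaws at scene crop (313,220) and roughly centred in the pads; the plate is the white one at crop (293,350). Correct laterally and go lower.

```bash
python3 -m inch '[5,4,8,-0.5,0,0.5,0,8,4,8,-0.4,0,0.5,0,10,3,6,0,0,0,0,10,2,4,0,0,0,0,10,1,1,0,0,0,0,10,0,0,0,0,0,0,5,0,0,0,0,0,0,0,0,0,0,0,0,0]'
python3 - <<'E'
from h import *
togo([.456,-.333,.0135],10.4)
p=manip.snapshot("scene")
c=np.array([[168,305],[340,247],[420,383],[240,452]])/4+[150,120]
print(ray(p,c,.006).round(4),ray(p,c,.006).mean(0))
E
```

```text
time: 16.15
tool_pos: [0.463, -0.3334, 0.057]
eef_rot: [[0.004, 0.983, 0.186], [0.002, 0.186, -0.983], [-1.0, 0.004, -0.001]]
contact_force: [0.5, 0.2, -1.4]
opening: 0.0318
tool shift mm [43.5 -7.  -1.6] pos [ 0.463  -0.3334  0.057 ] F [ 0.5  0.2 -1.4] t 16.15 open 0.031753547119519485
rotvec deg [ 0.3  -0.07 -0.25]
[[ 0.3858 -0.4255  0.006 ]
 [ 0.3588 -0.2674  0.006 ]
 [ 0.5317 -0.2382  0.006 ]
 [ 0.5615 -0.3951  0.006 ]] [ 0.45945313 -0.33155305  0.006     ]
```

```bash
python3 -m inch '[4,-3,-1,0.3,0,-0.2,0,7,-2,-1,0,0,0,0,8,-1,0,0,0,0,0,7,0,0,0,0,0,0,6,0,0,0,0,0,0,3,0,0,0,0,0,0,0,0,0,0,0,0,0,0,0,0,0,0,0,0]'
python3 - <<'E'
from h import *
togo([.457,-.333,.0130],10.4)
p=manip.snapshot("scene");b=(120,260,150,310);cv2.imwrite("pics/scene10.png",cv2.resize(p["color"][b[0]:b[1],b[2]:b[3]],None,fx=4,fy=4,interpolation=cv2.INTER_CUBIC))
E
```

```text
time: 17.0
tool_pos: [0.4569, -0.3322, 0.0201]
eef_rot: [[0.002, 0.984, 0.181], [0.0, 0.181, -0.984], [-1.0, 0.002, -0.0]]
contact_force: [0.1, -0.1, -2.0]
opening: 0.0315
tool shift mm [ 7.1 -0.1  0.8] pos [ 0.4569 -0.3322  0.0201] F [ 0.1 -0.1 -2. ] t 17.0 open 0.03148693651457012
rotvec deg [ 0.02 -0.01 -0.11]
```

View pics/scene10.png

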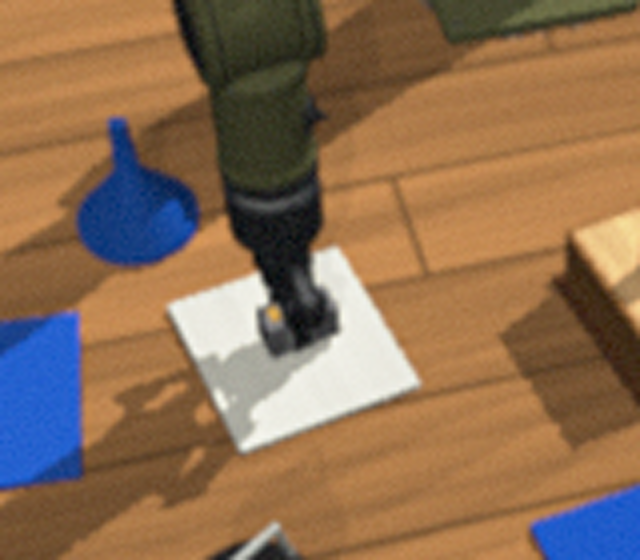

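The pack is a few mm above the plate centre (crop 298,325). Now a slow lowering, watching the force.

```bash
python3 -m inch '[2,0,0,0,0,0,0,2,0,0,0,0,0,0,1,0,0,0,0,0,0,1,0,0,0,0,0,0,0,0,0,0,0,0,0,0,0,0,0,0,0,0,0,0,0,0,0,0,0,0,0,0,0,0,0,0]'
```

```text
time: 17.85
tool_pos: [0.4575, -0.3326, 0.0145]
eef_rot: [[0.004, 0.984, 0.181], [-0.0, 0.181, -0.984], [-1.0, 0.003, 0.001]]
contact_force: [-0.2, -0.6, -1.5]
opening: 0.0314
```

```bash
python3 -m inch '[0.5,0,0,0,0,0,0,0.5,0,0,0,0,0,0,0.5,0,0,0,0,0,0,0,0,0,0,0,0,0,0,0,0,0,0,0,0,0,0,0,0,0,0,0,0,0,0,0,0,0,0,0,0,0,0,0,0]'
```

```text
validation failed for argument at $...
```

```bash
python3 -m inch '[0.5,0,0,0,0,0,0,0.5,0,0,0,0,0,0,0.5,0,0,0,0,0,0,0.5,0,0,0,0,0,0,0,0,0,0,0,0,0,0,0,0,0,0,0,0,0,0,0,0,0,0,0,0,0,0,0,0,0,0]'
```

```text
time: 18.65
tool_pos: [0.4576, -0.3327, 0.0126]
eef_rot: [[0.004, 0.984, 0.181], [-0.001, 0.181, -0.984], [-1.0, 0.004, 0.001]]
contact_force: [-1.3, 0.6, 0.6]
opening: 0.0313
```

```bash
python3 -m inch '[0.5,0,0,0,0,0,0,0,0,0,0,0,0,0,0,0,0,0,0,0,0,0,0,0,0,0,0,0,0,0,0,0,0,0,0,0,0,0,0,0,0,0,0,0,0,0,0,0,0,0,0,0,0,0,0,0]'
```

```text
time: 19.45
tool_pos: [0.4577, -0.3327, 0.0126]
eef_rot: [[0.004, 0.984, 0.181], [-0.001, 0.181, -0.984], [-1.0, 0.004, 0.002]]
contact_force: [-0.6, 0.3, 0.0]
opening: 0.0312
```

The plate now carries the weight: the force went from -1.6 to about 0 N and the height stopped at 12.6 mm. Release gradually.

```bash
python3 -m inch '[0,0,0,0,0,0,0.4,0,0,0,0,0,0,0.45,0,0,0,0,0,0,0.5,0,0,0,0,0,0,0.55,0,0,0,0,0,0,0.6,0,0,0,0,0,0,0.65,0,0,0,0,0,0,0.65,0,0,0,0,0,0,0.65]'
python3 -c "
from h import *
togo([.457,-.333,.1],10.4)"
```

```text
time: 20.25
tool_pos: [0.4581, -0.3328, 0.0125]
eef_rot: [[0.005, 0.984, 0.181], [-0.001, 0.181, -0.984], [-1.0, 0.004, 0.002]]
contact_force: [-1.3, 0.4, -0.1]
opening: 0.0556
tool shift mm [-87.5  -0.8   0.2] pos [ 0.4581 -0.3328  0.0125] F [-1.3  0.4 -0.1] t 20.25 open 0.05560027275096885
rotvec deg [ 0.    0.1  -0.26]
```

```bash
python3 -m inch '[-5,0,0,0,0,0,0.65,-10,0,0,0,0,0,0.65,-15,0,0,0,0,0,0.65,-25,0,0,0,0,0,0.65,-30,0,0,0,0,0,0.65,-30,0,0,0,0,0,0.65,-30,0,0,0,0,0,0.65,-10,0,0,0,0,0,0.65]'
```

```text
time: 21.05
tool_pos: [0.4564, -0.3316, 0.1764]
eef_rot: [[0.003, 0.983, 0.182], [0.0, 0.182, -0.983], [-1.0, 0.003, 0.0]]
contact_force: [0.3, -1.4, -0.2]
opening: 0.0552
```

```bash
python3 -m inch '[0,-20,0,0,0,0,0.65,0,-30,0,0,0,0,0.65,-10,-30,10,0,0,0,0.65,-10,-20,20,0,0,0,0.65,0,-10,30,0,0,0,0.65,0,0,30,0,0,0,0.65,0,0,20,0,0,0,0.65,0,0,0,0,0,0,0.65]'
python3 - <<'E'
from h import *
np.set_printoptions(precision=4,suppress=True)
for n,b in(("top",(180,320,260,420)),("scene",(120,260,150,310))):
    p=manip.snapshot(n);im=p["color"][b[0]:b[1],b[2]:b[3]]
    cv2.imwrite(f"pics/{n}11.png",cv2.resize(im,None,fx=4,fy=4,interpolation=cv2.INTER_CUBIC))
    if n=="scene": cv2.imwrite("pics/full11.png",p["color"])
    for r in manip.recognise(p,"pack_center"): print(n,"pack",r["conf"],np.round(r["location"],4))
    for r in manip.recognise(p,"plate_top"): print(n,"plate",r["conf"],np.round(r["location"],4))
togo([.457,-.333,.1],10.4)
E
```

```text
time: 21.85
tool_pos: [0.363, -0.4624, 0.1999]
eef_rot: [[0.003, 0.983, 0.185], [-0.001, 0.185, -0.983], [-1.0, 0.002, 0.001]]
contact_force: [1.1, 0.8, -1.6]
opening: 0.0554
top pack 0.76 [ 0.4548 -0.324   0.0415]
top plate 0.93 [ 0.4553 -0.3315  0.0079]
top plate 0.89 [ 0.7665 -0.1061  0.0061]
top plate 0.55 [ 0.4706 -0.5983  0.0014]
scene pack 0.61 [ 0.4658 -0.3251  0.0421]
scene plate 0.73 [ 0.4549 -0.5916  0.0097]
scene plate 0.62 [ 0.4716 -0.3378  0.0082]
scene plate 0.62 [ 0.7732 -0.106   0.0048]
tool shift mm [ 100.8  114.8 -104.8] pos [ 0.3642 -0.458   0.2004] F [-0.1 -0.1 -0.4] t 22.15 open 0.05585398240957417
rotvec deg [ 0.67 -0.05 -0.14]
```

View pics/top11.png

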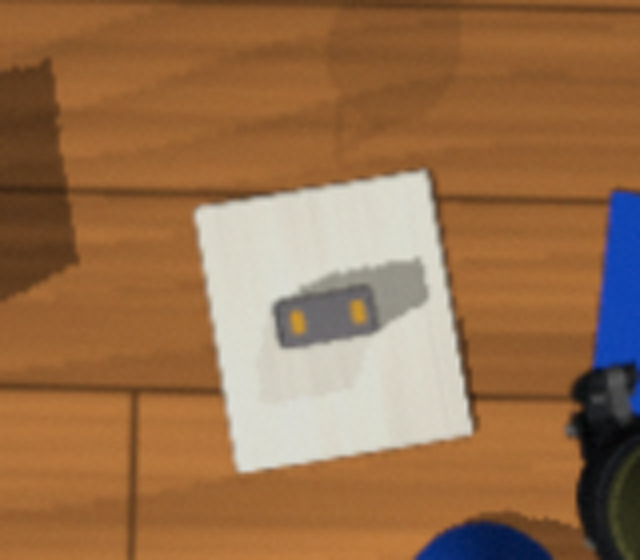

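View pics/full11.png

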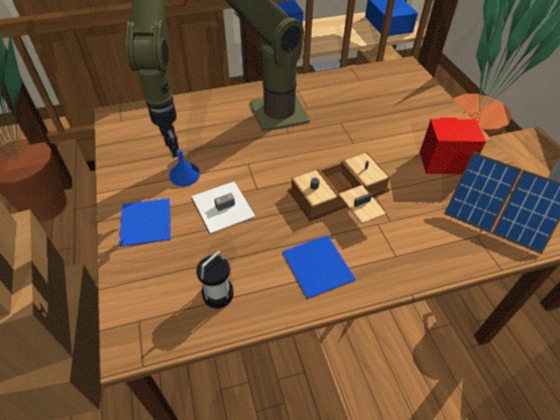

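The pack lies upright near the plate centre (top crop 326,316; plate centre about 334,320), contacts up. The bar lid is open and the other two are shut. I'll compute the offset and check the clearance to the blue funnel under the gripper.

```bash
python3 -m inch '[-25,0,0,0,0,0,0.65,-30,0,0,0,0,0,0.65,-30,0,0,0,0,0,0.65,-15,0,0,0,0,0,0.65,0,0,0,0,0,0,0.65,0,0,0,0,0,0,0.65,0,0,0,0,0,0,0.65,0,0,0,0,0,0,0.65]'
python3 - <<'E'
from h import *
np.set_printoptions(precision=4,suppress=True)
for n in("top","scene"):
    p=manip.snapshot(n)
    if n=="top":
        f=lambda c:np.array(c)/4+[260,180]-.4
        print("pack",ray(p,f([[276,298],[372,285],[380,332],[285,349]]),.042).mean(0),"plate",ray(p,f([[195,208],[430,170],[475,433],[238,470]]),.006).mean(0))
        print("contacts",ray(p,f([[298,322],[359,312]]),.042).mean(0))
    for l,z in(("pack_center",.042),("plate_top",.006)):
      for r in manip.cut_out(p,l)[:3]:
        c=max(cv2.findContours(r["region"].astype(np.uint8),0,1)[0],key=cv2.contourArea).reshape(-1,2)
        print(n,l,round(r["conf"],2),cv2.minAreaRect((ray(p,c,z)[:,:2]*1000).astype(np.float32)))
togo([.457,-.333,.1])
E
```

```text
time: 22.95
tool_pos: [0.3637, -0.4506, 0.3012]
eef_rot: [[-0.005, 0.979, 0.203], [0.007, 0.203, -0.979], [-1.0, -0.003, -0.008]]
contact_force: [-0.3, -0.4, -1.1]
opening: 0.0555
pack [ 0.4574 -0.3284  0.042 ] plate [ 0.4556 -0.3365  0.006 ]
contacts [ 0.4567 -0.3286  0.042 ]
top pack_center 0.65 ((457.22674560546875, -326.5621337890625), (34.882110595703125, 68.74761962890625), 9.311609268188477)
top pack_center 0.17 ((513.4404296875, -27.735145568847656), (138.88870239257812, 90.34191131591797), 9.446907997131348)
top plate_top 0.89 ((463.69549560546875, -593.4196166992188), (165.33486938476562, 154.47166442871094), 83.35083770751953)
top plate_top 0.78 ((768.0189208984375, -104.60874938964844), (181.80166625976562, 163.9849853515625), 7.507081985473633)
top plate_top 0.63 ((455.24212646484375, -335.6288146972656), (182.0877685546875, 158.77658081054688), 10.584982872009277)
scene pack_center 0.73 ((607.7327270507812, 105.29942321777344), (141.67315673828125, 95.03839111328125), 8.227410316467285)
scene pack_center 0.5 ((472.4573669433594, -325.8265380859375), (55.54658126831055, 66.53489685058594), 11.040507316589355)
scene plate_top 0.79 ((455.51068115234375, -331.75567626953125), (184.84442138671875, 161.87637329101562), 10.510466575622559)
scene plate_top 0.73 ((770.6483154296875, -102.31266784667969), (180.65594482421875, 158.82159423828125), 7.231460094451904)
scene plate_top 0.66 ((450.7149963378906, -588.8246459960938), (163.95997619628906, 187.98565673828125), 83.17318725585938)
tool shift mm [202.4 115.3 -95.5] pos [ 0.3641 -0.4511  0.3019] F [-0.4  0.1 -0.1] t 23.25 open 0.055371465997650596
```

The pack is about 1–2 mm off in x and 6–8 mm off in y on a 180 × 160 mm plate, and aligned within about 1°. It is flat and in the middle, so picking it up again isn't worth the risk. The arm is clear of everything.

```bash
python3 -c "
from h import *
print(np.round(manip.sense()['joint_vel'],2));print(manip.hand_in())"
```

```text
[ 0.07 -0.21 -0.06 -0.13 -0.02  0.06 -0.01]
the job is handed in; nothing more can be done
None
```

I slid the bar-grip lid (the middle one) open by about 125 mm, gripped the pack across its 32 mm width and lifted it out. I then set it down slowly on the aluminium plate, letting go only once the plate carried its weight. The job was handed in at about 23 s of the 54 s allowed.

**Last checks:**
- **Pack:** it lies flat with its contacts up, turned within about 1° of the plate.
- **Position:** it is about 2 mm off the plate's centre in x and 6–8 mm off in y. I left that offset as it was. In the scene camera, the network's best pack report was a false hit at the opened lid.
- **Lids:** the knob and peg lids look shut in the pictures; I did not measure them.
- **Robot:** the arm is still and clear of everything. Wrist force readings at the end of each move stayed under about 2 N.
- **Blue plates:** neither was touched.

One move was refused because I typed too few numbers; the arm did not move, and I retyped it.

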